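# Lift the nest plate off its locating pins and set it in the tray

### The job

Swing the hold-down clear of the blue nest plate by its red peg, then lift the plate by its black grip straight up off the two locating pins, keeping it level so that it does not jam and the two gel boxes stay in their pockets. Set it down flat on the floor of the white tray, lengthways in it, and only let go once it rests there. Leave the hold-down open and the other things on the bench where they are.

Things in the scene. Friction and masses are not known exactly. Their poses are not given: they have to be found in the camera images.
- fixture: Dark steel base fixed to the bench, 12 mm thick. Origin: on the bench, under the centre of the seated plate; x along its length toward the hold-down end (slab x -85 to 110, y -55 to 55 mm). Rest rail tops 22 mm above the bench. Two 10 mm pins at (60,-38) and (-60,38) mm rise to 52 mm above the bench. Fixture and tray may swap sides.
- hold_down (a joint): Hold-down on a vertical pivot at fixture (94,0) mm. 0: 24 mm nose toward fixture -x over the plate's end, 45 mm tail with red peg toward +x. Grows counterclockwise from above (peg moves toward fixture +y) to a stop at 1.7 rad; nose (10 mm wide) clear of the plate from 1.15 rad. Starts at 0 to 0.3. Light friction (about 1 N at the peg), stays where left.
- hold_down_hinge (a point): Point on the vertical hinge axis of the hold-down, 34 mm above the bench, at the underside of the hold-down's 8 mm thick arm.
- peg (a point): Upright red round peg on the hold-down's tail, 14 mm in diameter, standing free from 42 to 80 mm above the bench, its axis 45 mm from the hinge axis; this point is on its axis 64 mm above the bench. Obstacle behind the right-hand place: a fixed label printer, about 145 mm high, its front about 0.73 m ahead of the robot.
- nest_plate: Loose blue plate 154 x 100 x 10 mm, 0.28 to 0.56 kg, two 12 mm holes over the pins (1 mm play all round). Origin: centre of its underside, 22 mm above the bench when seated, x along fixture x. Free of the pins when raised 30 mm. Two 54 mm pockets with 4 mm rims at x -38 and +38 mm, black grip in the middle. In the tray its x lies along the tray's long side (tray y), either way round.
- grip (a point): Middle of the black grip, 52 mm above the plate's underside (74 mm above the bench when seated). The grip is 14 mm thick along the plate's x, 40 mm along its y, and spans 30 to 66 mm above the underside; gel boxes beside it reach 24 mm above the underside.
- black_pocket (a point): Centre of the floor of the pocket at plate x = -38 mm, on the plate's top face.
- white_pocket (a point): Centre of the floor of the pocket at plate x = +38 mm, on the plate's top face.
- black_gel_box: Black flat square box of dies, 52 x 52 x 14 mm, 30 g, lying loose in the plate's pocket at x = -38 mm. Origin: centre of its underside.
- white_gel_box: White flat square box with a dark face, 52 x 52 x 14 mm, 30 g, lying loose in the plate's pocket at x = +38 mm. Origin: centre of its underside.
- white_tray: Empty white tray, fixed to the bench, 154 mm (its x) by 234 mm (its y) by 26 mm high; its floor top is 3 mm above the bench, inside 144 x 224 mm. Origin: centre of its underside. It stands with its long side roughly pointing away from the robot.
- mouse: Bystander: black computer mouse, 104 x 62 x 34 mm. Origin: centre of its underside.
- note_pad: Bystander: yellow note pad, 76 x 76 x 11 mm. Origin: centre of its underside.
- vacuum_wand: Bystander: black pen-like vacuum wand lying down, 236 x 24 x 20 mm. Origin: middle of its underside.
- coin_carrier: Bystander: round white wafer carrier, 70 mm across, 14 mm high. Origin: centre of its underside.
- wand_rest: Obstacle, does not move: black stand at the left of the work, about 0.3 m high, with a round base, a thin pole (134 mm from this origin along its own y) and a wand with a round wafer on top that also reaches toward the robot's side. Go round it from the front.

How it is judged (in metres and radians):
On the way, in this order (a step that is already met when the one before it is completed fails the run):
1. the hold-down is swung clear of the plate (1.15 rad or more) with the plate still seated on its rails (value of joint hold_down above 1.15 rad and z of nest_plate in the frame of fixture below 0.028 m), for 0.2 s.
2. the plate is lifted level, clear above the pins, still over the fixture (z of nest_plate in the frame of fixture above 0.053 m and horizontal distance between nest_plate and fixture below 0.04 m and angle between nest_plate's own z axis and vertical below 0.15 rad), for 0.05 s.
3. the plate is down in the tray, within 8 mm of lying flat on its floor, while still held (z of nest_plate in the frame of white_tray below 0.011 m and horizontal distance between nest_plate and white_tray below 0.05 m and contact force between the fingers and nest_plate above 0.5 N), for 0.1 s.
At the end, for the whole second after the job is handed in: Nest plate still and flat (0.05 rad) on the white tray's floor, underside within 4 mm of it, lengthways within 0.35 rad, centre within 50 mm of the tray's; each gel box in its own pocket (within 6 mm); hold-down open at 1.15 rad or more (z of nest_plate in the frame of white_tray below 0.007 m and horizontal distance between nest_plate and white_tray below 0.05 m and angle between nest_plate's own z axis and vertical below 0.05 rad and angle between the x axis of nest_plate and the y axis of white_tray, either way round below 0.35 rad and linear speed of nest_plate below 0.02 m/s and distance between black_gel_box and black_pocket below 0.006 m and distance between white_gel_box and white_pocket below 0.006 m and value of joint hold_down above 1.15 rad); the robot touches nothing.
It fails at once if the nest plate is tilted by more than 0.2 rad (angle between nest_plate's own z axis and vertical above 0.2 rad).
It fails at once if a bystander (mouse, note pad, vacuum wand, coin carrier) is moved by more than 30 mm (distance of any of mouse, note_pad, vacuum_wand, coin_carrier from where it was at the start of the episode above 0.03 m).
It also fails if it takes over 64 s, if anything falls off the work surface, if the arm or the gripper's body presses on something with over 40 N, if the wrist force passes 120 N, or if a joint passes its speed limit or range.

### The arm

A 6-joint arm with a two-finger parallel gripper is mounted at the origin on a cart in front of the work surface, level with it; the furniture and walls round the work are solid. World frame = base frame: x ahead of the robot, y to its left, z up, the work surface at z = 0. Lengths are in m, angles in degrees, forces in N, time in s.
With the tool pointing down it reaches from about 0.275 to 0.75 m from the base axis. Payload 10.2 kg.
Tool frame: the origin (TCP) lies between the finger pads; the fingertips stand 14 mm ahead of it and the grasp point (between the pads) lies 5 mm behind it; z points along the fingers, y is the line along which they close (so a half turn about z gives the same grasp; the last joint's range is limited). The gripper opens to 88 mm and grips with 3 to 60 N. Pads are 18 mm wide; open, the fingers measure 123 mm over their backs; the gripper's body (75 mm by 187 mm) begins 45 mm behind the grasp point.
Start: joints at [-78.575, 17.928, 85.812, -0, 76.261, -12.8], TCP at [0.215, -0.479, 0.253] pointing down, gripper open.
Joint ranges: [-168.41, 168.41], [-55.51, 124.54], [10.69, 146.95], [-70.63, 250.63], [1, 178], [-165.06, 165.06]. Speed limits (degrees/s): [136.94, 136.94, 172.46, 180, 180, 180].

### API

Orientations are given as [roll, pitch, yaw] about the fixed x, y, z axes, in that order (R = Rz(yaw) Ry(pitch) Rx(roll)).
In Python, from bench import manip, vision, telemetry, workorder gives the robot as it stands (manip), with the cameras (vision), the readings (telemetry) and the job (workorder).
- The arm moves only by the tool shift_gripper, called as name(argument=value, ...) on one line, values as JSON. Schema: {"type":"object","properties":{"rows":{"type":"array","items":{"type":"number"},"minItems":4,"maxItems":48},"finger_gap":{"type":"number"},"only":{"type":"string"},"quiet":{"type":"boolean"},"lines":{"type":"string"}},"required":["rows"],"additionalProperties":false}. rows is one flat list of numbers that holds 1 to 12 rows one after another, with no inner brackets; each row has 4 numbers: dx, dy, dz in m, then a turn about the tool's z in degrees; each row shifts and turns the commanded pose from where the row before left it, along the tool's axes as they then stand; what a row does not reach is not made up. A row lasts 1/10 s, in which the tool goes at most 0.05 m and 8.59 degrees, less where a joint would pass 70% of its speed; a pose out of reach is approached as far as the arm can. finger_gap is the finger opening in m, set as the call begins (left out keeps the last). The fingers move at their own pace and stop on an object; the grip force is fixed at half the most. Time passes only in rows, so rows that do not move let the fingers close. The tool returns the time, the measured TCP pose, the force, the opening and the grip force at its end. only (a regular expression) keeps the lines of the reply that match it, lines (a string "A,B") keeps lines A to B, and quiet returns only ok. Input that does not fit is refused with a message, and nothing moves.
- telemetry.sense(): the state, without advancing time (a new reading comes with each control period).
- vision.grab_frame(name): name is "scene" or "top" or "wrist"; returns a dict with "image" (420x560x3 uint8, red, green, blue), "intrinsics" (3x3 intrinsics, pixels), "R" (3x3) and "t" (3): a world point X has camera coordinates R X + t. Camera axes: x right, y down, z forward; pixel columns grow to the right and rows downward; lengths in m; the calibration is good to about 2 mm. A picture is of the moment at which its call begins. There is no depth.
- workorder.hand_in(): hands the job in; it is judged then, once.
The state is a dict: "t": time; "joint_pos": joint angles; "qd": joint speeds; "effort": joint torques, N m; "ee_pos": TCP position; "ee_rot": TCP orientation; "wrist_force": force on the tool from outside, world axes, zero at the start; "ft_torque": the same for the moment, N m; "width": finger opening in m; "finger_force": force on a finger pad.
Only numpy, scipy, OpenCV 4.12 (cv2) and the standard library are available. Lean on these libraries where they do the work, as an engineer would, in place of code of your own. Each camera call takes 0.05 s, during which the arm holds its last target. There are 200 camera calls.

## Working session

There is one attempt and no reset: what is moved stays moved. The work goes in short steps, Python scripts to look and compute and a tool call to move; the robot and the scene stay as the last step left them, time stands still between calls to the robot, and variables do not carry over. Pictures are saved under pics/ and viewed, at most 13 in all, crops included, and the job is handed in when it is done.

```bash
ls; mkdir -p pics
```

Run:
```python
from bench import manip, vision, telemetry, workorder
import cv2, numpy as np
for n in ("top","scene"):
    f=vision.grab_frame(n); cv2.imwrite(f"pics/{n}0.png",f["image"][:,:,::-1])
    print(n,f["intrinsics"].tolist(),f["R"].round(4).tolist(),f["t"].round(4).tolist())
s=telemetry.sense(); print(s)
```

```text
bench.py
pics
top [[478.9430433720225, 0.0, 271.58434531965787], [0.0, 478.9430433720225, 209.34612944383602], [0.0, 0.0, 1.0]] [[-0.0046, -1.0, -0.0029], [-0.9766, 0.0051, -0.2152], [0.2152, 0.0018, -0.9766]] [0.0517, 0.557, 1.3816]
scene [[392.3793926464148, 0.0, 272.2243182604994], [0.0, 392.3793926464148, 211.867630689282], [0.0, 0.0, 1.0]] [[-0.527, -0.8499, 0.0028], [-0.4937, 0.3035, -0.815], [0.6918, -0.4309, -0.5795]] [0.3217, 0.3165, 0.9585]
{'t': 0.1, 'joint_pos': array([-7.85756658e+01,  1.79547226e+01,  8.58487658e+01,  4.28865318e-04,
        7.62625415e+01, -1.28006376e+01]), 'qd': array([-0.03248774,  0.05597887, -0.10924653,  0.0025434 , -0.07158881,
        0.04183713]), 'effort': array([ 2.77782798e-03, -4.02806818e+01, -2.52645493e+01,  6.94965804e-02,
        3.41501227e-02, -7.44730596e-05]), 'ee_pos': array([ 0.21536026, -0.47856772,  0.25223769]), 'ee_rot': array([-1.79935703e+02, -1.50356525e-02,  2.42248613e+01]), 'wrist_force': array([ 1.26531111,  0.60563079, -0.51969025]), 'ft_torque': array([-0.00769101,  0.03834343,  0.00049945]), 'finger_force': 0.0, 'width': 0.0879842882229212}
```

View pics/top0.png

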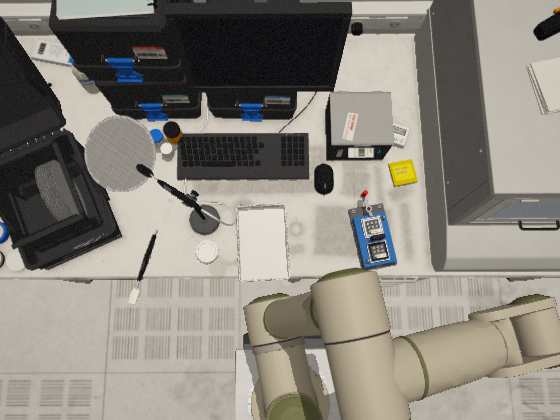

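View pics/scene0.png

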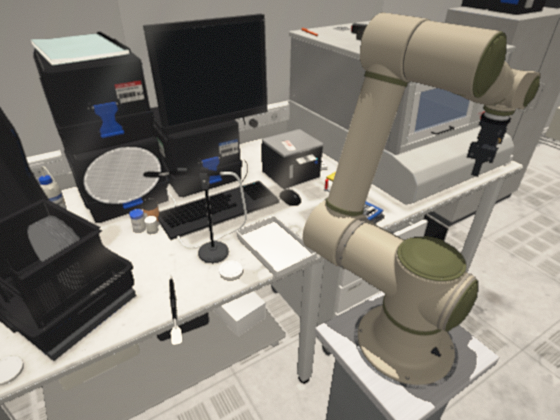

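The top view shows the fixture and blue plate at about (373,238), with the hold-down end pointing away and the red peg at (364,193). The tray is at (263,242) and the mouse at (323,179). In the scene view the arm hides most of the fixture, and the tray is at (278,245). Next I'll take rough measurements.

Create h.py:
```python
from bench import manip, vision, telemetry, workorder
import cv2, numpy as np
def ray(f,u,v):
    R,t,K=map(np.array,(f["R"],f["t"],f["intrinsics"]))
    d=R.T@np.linalg.solve(K,[u,v,1]); return -R.T@t,d
def onz(f,u,v,z):
    c,d=ray(f,u,v); return c+d*(z-c[2])/d[2]
def proj(f,X):
    p=f["intrinsics"]@(f["R"]@np.array(X)+f["t"]); return p[:2]/p[2]
def tri(obs):
    A=np.zeros((3,3));b=np.zeros(3)
    for f,(u,v) in obs:
        c,d=ray(f,u,v);d=d/np.linalg.norm(d);P=np.eye(3)-np.outer(d,d);A+=P;b+=P@c
    X=np.linalg.solve(A,b)
    return X,[np.linalg.norm(proj(f,X)-p) for f,p in obs]
def hsv(f): return cv2.cvtColor(f["image"],cv2.COLOR_RGB2HSV)
def mask(f,c):
    h=hsv(f)
    if c=="red": m=cv2.inRange(h,(0,140,60),(8,255,255))|cv2.inRange(h,(172,140,60),(180,255,255))
    if c=="blue": m=cv2.inRange(h,(98,120,40),(120,255,255))
    if c=="white": m=cv2.inRange(h,(0,0,215),(180,30,255))
    return m
def blobs(m,amin=15):
    cs,_=cv2.findContours(m,cv2.RETR_EXTERNAL,cv2.CHAIN_APPROX_NONE)
    return sorted([c for c in cs if cv2.contourArea(c)>=amin],key=cv2.contourArea,reverse=True)
```

Run:
```python
from h import *
f=vision.grab_frame("top")
for c in("red","blue","white"):
    for b in blobs(mask(f,c))[:6]:
        r=cv2.minAreaRect(b); print(c,cv2.contourArea(b),np.round(r[0],1),np.round(r[1],1),round(r[2],1), onz(f,*r[0],0.03).round(3))
for n,p,z in [("peg",(365,193),.08),("mouse",(323,179),.03),("traytl",(238,206),.026),("traytr",(285,206),.026),("traybl",(239,280),.026),("traybr",(289,279),.026),("pole",(205,215),0.),("waferend",(155,170),.3),("coin",(207,251),.014)]: print(n,onz(f,*p,z).round(3))
```

```text
red 19.0 [364.  193.5] [3.5 6.4] 45.0 [ 0.613 -0.238  0.03 ]
red 16.0 [147.  47.] [ 2. 30.] 90.0 [1.119 0.461 0.03 ]
blue 567.0 [124.5  69.5] [25. 35.] 90.0 [1.038 0.531 0.03 ]
blue 565.5 [374.4 239.3] [52.  33.1] 77.3 [ 0.469 -0.262  0.03 ]
blue 312.5 [154.  111.1] [17.7 27.4] 87.0 [0.89  0.427 0.03 ]
blue 307.5 [251.  111.5] [17. 22.] 90.0 [0.887 0.114 0.03 ]
blue 107.5 [156.4 134.8] [13.4  9.8] 63.4 [0.809 0.415 0.03 ]
blue 82.5 [  4. 232.] [20.  8.] 90.0 [0.498 0.866 0.03 ]
white 3057.5 [262.7 244.5] [70.8 47.1] 87.1 [0.455 0.076 0.03 ]
white 349.5 [207. 249.] [21.5 24.1] 26.6 [0.442 0.245 0.03 ]
white 185.5 [300.4 208.7] [21.9 16.1] 26.6 [ 0.566 -0.04   0.03 ]
white 167.0 [157.9 198.7] [44.1 26.4] 74.1 [0.6   0.401 0.03 ]
white 84.5 [133.2 295.8] [ 6.9 15.2] 20.6 [0.304 0.46  0.03 ]
white 79.5 [398.3 133.6] [16.8 16.8] 18.4 [ 0.809 -0.356  0.03 ]
peg [ 0.602 -0.231  0.08 ]
mouse [ 0.66  -0.112  0.03 ]
traytl [0.576 0.153 0.026]
traytr [0.575 0.008 0.026]
traybl [0.349 0.147 0.026]
traybr [ 0.351 -0.002  0.026]
pole [0.554 0.258 0.   ]
waferend [0.609 0.345 0.3  ]
coin [0.438 0.247 0.014]
```

Run:
```python
from h import *
f=vision.grab_frame("wrist"); R=f["R"];s=telemetry.sense()
print(f["intrinsics"].round(1).tolist(),R.round(3).tolist(),"campos",(-R.T@f["t"]).round(3), s["ee_pos"])
from scipy.spatial.transform import Rotation as Q
T=Q.from_euler("xyz",s["ee_rot"],degrees=True).as_matrix()
print((T.T@(-R.T@f["t"]-s["ee_pos"])).round(3),(R@T).round(3))
print("move in tool", (T.T@(np.array([.44,-.27,.27])-s["ee_pos"])).round(3))
```

```text
[[374.3, 0.0, 280.1], [0.0, 374.3, 211.0], [0.0, 0.0, 1.0]] [[0.41, -0.912, -0.001], [-0.863, -0.389, 0.321], [-0.293, -0.131, -0.947]] campos [ 0.292 -0.445  0.383] [ 0.21537618 -0.47865409  0.25239164]
[ 0.083  0.    -0.13 ] [[-0.     1.     0.   ]
 [-0.947 -0.    -0.322]
 [-0.322 -0.     0.947]]
move in tool [ 0.29  -0.098 -0.017]
```

shift_gripper(rows=[0.036,-0.012,-0.006,0,0.036,-0.012,-0.006,0,0.036,-0.012,-0.006,0,0.036,-0.012,-0.006,0,0.036,-0.012,-0.006,0,0.036,-0.012,-0.006,0,0.036,-0.012,-0.006,0,0.036,-0.012,-0.006,0,0,0,0,0,0,0,0,0])

```text
t: 1.2
ee_pos: [0.4388, -0.2727, 0.3005]
ee_rot: [-180.0, 0.0, 24.3]
wrist_force: [0.6, 0.2, -0.1]
width: 0.0881
finger_force: 0.0
```

Run:
```python
from h import *
import pickle
f=vision.grab_frame("wrist"); cv2.imwrite("pics/w1.png",f["image"][:,:,::-1]); pickle.dump(f,open("w1.pkl","wb"))
print(telemetry.sense()["ee_pos"])
for c in("red","blue"):
    for b in blobs(mask(f,c))[:4]:
        r=cv2.minAreaRect(b); print(c,cv2.contourArea(b),np.round(r[0],1),np.round(r[1],1),round(r[2],1), onz(f,*r[0],0.03).round(3))
```

```text
[ 0.4383238  -0.27326423  0.30037542]
blue 13816.0 [283.8 129.3] [100.7 149.2] 14.0 [ 0.475 -0.261  0.03 ]
```

View pics/w1.png

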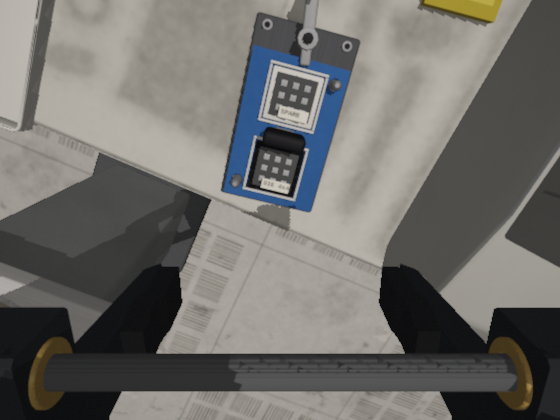

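The wrist view shows the seated plate centred at about (284,130), the grip at (284,141), the pins at (335,86) and (236,181), and the hinge at (308,38). The peg is just out of the top of the frame. I'll take a second view from further forward.

shift_gripper(rows=[0.04,-0.01,0,0,0.04,-0.01,0,0,0.04,-0.01,0,0,0,0,0,0,0,0,0,0])

```text
t: 1.75
ee_pos: [0.5354, -0.1971, 0.3001]
ee_rot: [-180.0, 0.1, 24.2]
wrist_force: [0.1, -1.2, 0.1]
width: 0.0883
finger_force: 0.0
```

Run:
```python
from h import *
import pickle
f=vision.grab_frame("wrist"); cv2.imwrite("pics/w2.png",f["image"][:,:,::-1]); pickle.dump(f,open("w2.pkl","wb"))
for c in("red","blue"):
    for b in blobs(mask(f,c))[:4]:
        r=cv2.minAreaRect(b); print(c,cv2.contourArea(b),np.round(r[0],1),np.round(r[1],1),round(r[2],1), onz(f,*r[0],0.03).round(3))
```

```text
red 203.5 [342.  120.3] [18.8 14.3] 21.8 [ 0.605 -0.237  0.03 ]
blue 4462.0 [310.4 234.5] [ 90.  126.8] 14.3 [ 0.475 -0.263  0.03 ]
blue 93.5 [461.3   5.6] [14.2  8.5] 18.4 [ 0.746 -0.292  0.03 ]
```

View pics/w2.png

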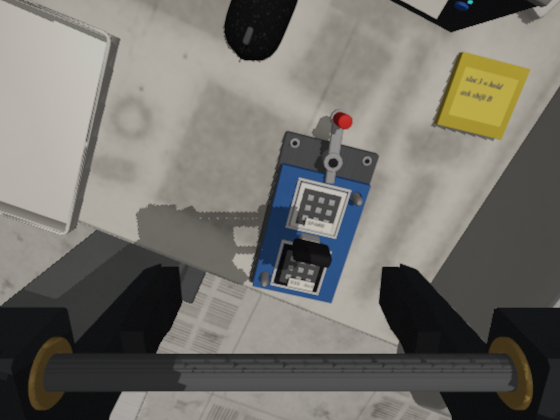

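The second wrist view shows the red peg top at (345,121), the hinge at (333,163), the pins at (357,199) and (265,279), and the grip top at about (313,249). The mouse is at (262,25). I'll triangulate these points.

Create m.py:
```python
from h import *
import pickle
a,b=pickle.load(open("w1.pkl","rb")),pickle.load(open("w2.pkl","rb"))
t=vision.grab_frame("top")
def show(n,o):
    X,e=tri(o); print(n,X.round(4),np.round(e,1)); return X
p1=show("pin+",[(a,(335,85)),(b,(357,198))]); p2=show("pin-",[(a,(236,180)),(b,(265,279))])
h=show("hinge",[(a,(308,38)),(b,(333,162))])
show("grip",[(a,(284,141)),(b,(311,250))])
r=blobs(mask(t,"red"))[0].reshape(-1,2).mean(0)
m=cv2.moments(blobs(mask(b,"red"))[0]); rb=(m["m10"]/m["m00"],m["m01"]/m["m00"])
show("peg",[(t,r),(b,rb)])
def quad(f):
    m=mask(f,"blue"); m[320:]=0
    m=cv2.morphologyEx(m,cv2.MORPH_OPEN,np.ones((3,3)))
    c=np.vstack([x for x in blobs(m,60) if x[:,0,1].min()>20])
    hh=cv2.convexHull(c); q=cv2.minAreaRect(c)
    # snap to hull corners
    P=cv2.boxPoints(q); P=np.array([min(hh.reshape(-1,2).astype(float),key=lambda z:np.linalg.norm(z-p)) for p in P])
    k=P.mean(0); return P[np.argsort(np.arctan2(*(P-k).T[::-1]))]
qa,qb=quad(a),quad(b); C=[show("corner",[(a,x),(b,y)]) for x,y in zip(qa,qb)]
print("plate c",np.mean(C,0).round(4))
d=p1-p2; print("pinmid",((p1+p2)/2).round(4),"yaw",np.degrees(np.arctan2(d[1],d[0])-np.arctan2(-76,120)).round(2), np.linalg.norm(d[:2]))
for i in range(4):
    e=C[(i+1)%4]-C[i]; print(np.linalg.norm(e).round(4),np.degrees(np.arctan2(e[1],e[0])).round(1))
```

```bash
python3 m.py
```

Run:
```python
from h import *
import pickle
b=pickle.load(open("w2.pkl","rb")); t=vision.grab_frame("top")
c=blobs(mask(b,"red"))[0]; m=cv2.moments(c); rb=(m["m10"]/m["m00"],m["m01"]/m["m00"])
X,e=tri([(t,(364.3,193.3)),(b,rb)]);print(X.round(4),e)
(cx,cy),r=cv2.minEnclosingCircle(c);print(rb,(cx,cy),r)
for z in (.064,.08): print(onz(b,*rb,z).round(4))
P=onz(b,*rb,.07); h=np.array([.5635,-.2455]); d=P[:2]-h
print(np.linalg.norm(d),np.degrees(np.arctan2(d[1],d[0]))-11)
```

```text
[ 0.6056 -0.2322  0.0604] [np.float64(0.09324851602558683), np.float64(0.28795846623497434)]
(342.4504504504504, 120.24406224406223) (342.0555419921875, 119.94444274902344) 9.452071189880371
[ 0.6057 -0.2312  0.064 ]
[ 0.606  -0.2283  0.08  ]
0.04502426962412009 8.992148657382156
```

shift_gripper(rows=[0.017,0.0197,0,0,0.017,0.0197,0,0,0.017,0.0196,0,0,0,0,0.045,0,0,0,0.045,0,0,0,0.045,0,0,0,0.045,4,0,0,0,0,0,0,0,0], finger_gap=0.026)

```text
t: 2.8
ee_pos: [0.6064, -0.2304, 0.1222]
ee_rot: [180.0, -0.0, 20.3]
wrist_force: [-0.2, -0.1, 0.1]
width: 0.0261
finger_force: 0.0
```

Run:
```python
from h import *
f=vision.grab_frame("wrist"); cv2.imwrite("pics/w3.png",f["image"][:,:,::-1])
```

```text
(no output)
```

View pics/w3.png

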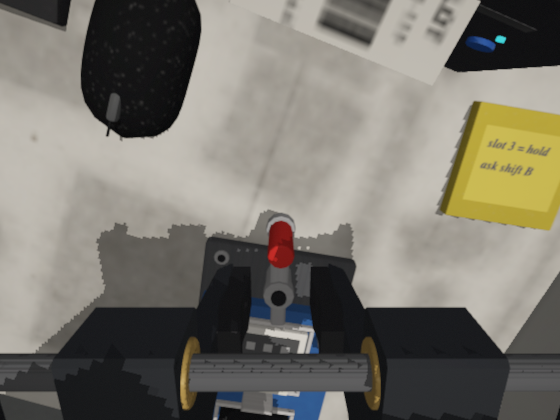

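The peg sits at (281,245), laterally centred between the fingers at (235,300) and (325,300). The mouse at (140,65) is clear. I'll go down and swing it.

shift_gripper(rows=[0,0,0.028,0,0,0,0.028,0,0,0,0,0])

```text
t: 3.15
ee_pos: [0.606, -0.2294, 0.0643]
ee_rot: [-179.9, 0.1, 20.3]
wrist_force: [0.3, -0.1, 0.2]
width: 0.0257
finger_force: 0.0
```

shift_gripper(rows=[-0.0004,-0.0063,0,-8,-0.0004,-0.0063,0,-8,-0.0004,-0.0063,0,-8,-0.0004,-0.0063,0,-8,-0.0004,-0.0063,0,-8,-0.0004,-0.0063,0,-8,-0.0004,-0.0063,0,-8,-0.0004,-0.0063,0,-8,-0.0004,-0.0063,0,-8,-0.0004,-0.0063,0,-8,0,0,0,0])

```text
t: 4.25
ee_pos: [0.5572, -0.201, 0.068]
ee_rot: [179.8, 0.2, 100.3]
wrist_force: [1.2, 0.4, 0.0]
width: 0.0261
finger_force: 0.0
```

shift_gripper(rows=[0,0.003,0,0,0,0,-0.045,0,0,0,-0.045,0,0,0,-0.045,0,0,0,-0.045,0,-0.0153,-0.0337,0,0,-0.0153,-0.0337,0,-0.5,-0.0153,-0.0337,0,0,0,0,0,0,0,0,0,0])

```text
t: 5.25
ee_pos: [0.4683, -0.2634, 0.2458]
ee_rot: [179.9, 0.1, 100.5]
wrist_force: [-0.2, 0.9, -0.2]
width: 0.0262
finger_force: 0.0
```

Run:
```python
from h import *
import pickle
f=vision.grab_frame("wrist"); cv2.imwrite("pics/w4.png",f["image"][:,:,::-1]);pickle.dump(f,open("w4.pkl","wb"))
for b in blobs(mask(f,"red")): print(b.reshape(-1,2).mean(0),cv2.contourArea(b),onz(f,*b.reshape(-1,2).mean(0),.064).round(4))
P=onz(f,*blobs(mask(f,"red"))[0].reshape(-1,2).mean(0),.064); d=P[:2]-[.5635,-.2455]
print(np.linalg.norm(d),np.radians(np.degrees(np.arctan2(d[1],d[0]))-11)); print(telemetry.sense()["ee_pos"])
```

```text
[406.1884058  132.49275362] 377.5 [ 0.5616 -0.2     0.064 ]
0.04556632069567679 1.4197496520333168
[ 0.46870271 -0.26289929  0.24553809]
```

View pics/w4.png

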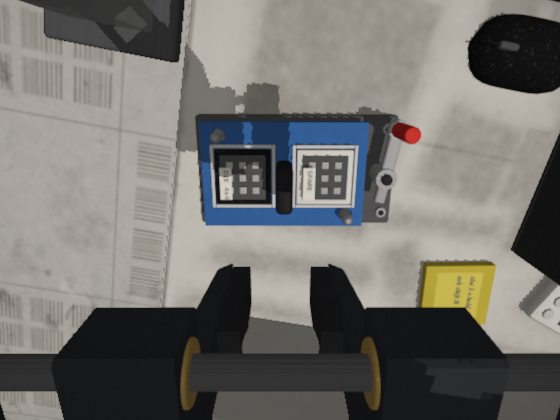

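The hold-down is open at about 1.42 rad, with the red peg at (406,132) and the hinge at (385,180). Its nose, near (382,212), is clear of the plate. The grip is at (285,187), about 4 mm to tool +y. Next I'll refine the grip and tray positions.

Run:
```python
from h import *
import pickle
a,b,c=[pickle.load(open(f"w{i}.pkl","rb")) for i in(1,2,4)]
t=vision.grab_frame("top");s=vision.grab_frame("scene")
print("grip",tri([(a,(284,141)),(b,(311,250)),(c,(285,187))]))
p1=tri([(a,(335,85)),(b,(357,198)),(c,(346,214))]);p2=tri([(a,(236,180)),(b,(265,279)),(c,(217,134))])
print(p1,p2,(p1[0]+p2[0])/2); d=p1[0]-p2[0]; print(np.degrees(np.arctan2(d[1],d[0])-np.arctan2(-76,120)))
t["image"]=cv2.imread("pics/top0.png")[:,:,::-1].copy()
for x,y in [((285,206),(117,38)),((289,279),(68,232))]: print("tray",tri([(t,x),(b,y)]))
m=cv2.inRange(hsv(t),(0,0,215),(180,30,255)); r=blobs(m)[0]; q=cv2.boxPoints(cv2.minAreaRect(r))
Q=np.array([onz(t,*x,.026) for x in q]); print(q.round(1),Q.round(4),Q.mean(0).round(4))
cv2.imwrite("pics/tr.png",np.hstack([cv2.resize(t["image"][190:295,222:302,::-1],None,fx=4,fy=4),cv2.resize(s["image"][205:285,225:325,::-1],(420,420))]))
```

```text
grip (array([ 0.47072757, -0.26327213,  0.06517997]), [np.float64(2.332983328577436), np.float64(0.9650857970376), np.float64(1.7485730617270625)])
(array([ 0.53708792, -0.28911085,  0.03346413]), [np.float64(0.7683699326709006), np.float64(0.8769684002987124), np.float64(1.6306921091384725)]) (array([ 0.40529571, -0.23539993,  0.03767762]), [np.float64(0.6438065133898019), np.float64(1.0679776136958545), np.float64(1.9681153996610607)]) [ 0.47119181 -0.26225539  0.03557088]
10.174459960429608
tray (array([0.58150117, 0.00801024, 0.00558961]), [np.float64(0.599769885835153), np.float64(2.07787863889547)])
tray (array([ 0.3529136 , -0.00140819,  0.01376349]), [np.float64(0.4108402470251642), np.float64(1.0766274528645818)])
[[237.1 210.5]
 [284.1 207.9]
 [288.  278.4]
 [241.  281.1]] [[0.5618 0.1555 0.026 ]
 [0.5693 0.0104 0.026 ]
 [0.353  0.0008 0.026 ]
 [0.346  0.1414 0.026 ]] [0.4575 0.077  0.026 ]
```

View pics/tr.png

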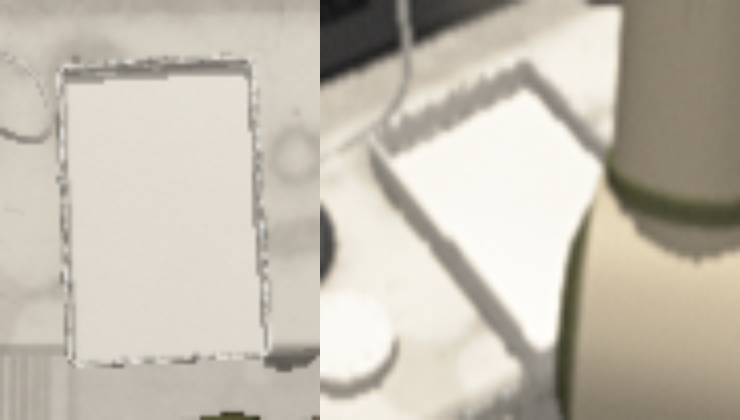

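The tray rim corners are at about (237,207), (284.5,205), (289,278.5) and (239.5,280) in the top view. That puts its centre near (0.462, 0.0765) with the long side at about 2.7°. Now I'll grasp.

shift_gripper(rows=[0,0.0025,0,0,0,0,0.045,0,0,0,0.045,0,0,0,0.045,0,0,0,0.03,0,0,0,0.0105,0,0,0,0,0,0,0,0,0], finger_gap=0.06)

```text
t: 6.2
ee_pos: [0.4713, -0.2629, 0.0707]
ee_rot: [179.9, 0.1, 100.7]
wrist_force: [0.3, -0.2, 0.6]
width: 0.0599
finger_force: 0.0
```

shift_gripper(rows=[0,0,0,0,0,0,0,0,0,0,0,0,0,0,0,0,0,0,0,0,0,0,0,0], finger_gap=0)

```text
t: 6.8
ee_pos: [0.4706, -0.2625, 0.0693]
ee_rot: [180.0, 0.0, 100.7]
wrist_force: [3.3, 1.2, -1.1]
width: 0.0139
finger_force: 1.7
```

shift_gripper(rows=[0,0,0,0,0,0,0,0,0,0,0,0])

```text
t: 7.1
ee_pos: [0.4705, -0.2626, 0.0693]
ee_rot: [180.0, 0.0, 100.7]
wrist_force: [0.7, -0.2, 0.3]
width: 0.0138
finger_force: 30.0
```

shift_gripper(rows=[0,0,-0.004,0,0,0,-0.004,0,0,0,-0.004,0,0,0,-0.004,0,0,0,-0.004,0,0,0,0,0])

```text
t: 7.7
ee_pos: [0.4705, -0.2626, 0.0898]
ee_rot: [180.0, 0.0, 100.7]
wrist_force: [-0.2, 0.1, -5.5]
width: 0.0138
finger_force: 30.0
```

shift_gripper(rows=[0,0,-0.005,0,0,0,-0.005,0,0,0,-0.008,0,0,0,-0.01,0,0,0,-0.01,0,0,0,-0.01,0,0,0,0,0,0,0,0,0])

```text
t: 8.5
ee_pos: [0.4704, -0.2625, 0.1373]
ee_rot: [180.0, 0.0, 100.7]
wrist_force: [0.2, -0.1, -5.1]
width: 0.0139
finger_force: 30.0
```

Run:
```python
from h import *
f=vision.grab_frame("wrist"); cv2.imwrite("pics/w5.png",f["image"][:,:,::-1])
```

```text
(no output)
```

View pics/w5.png

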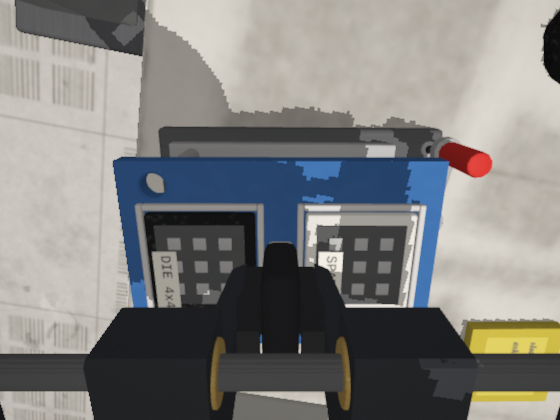

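The plate is level and clear of the pins. Both boxes sit in their pockets at (200,265) and (362,265), and the peg is at (465,157). I'll carry it sideways part of the way, then look at the tray and wand rest.

shift_gripper(rows=[0.01,0.0015,0,0,0.02,0.003,0,0,0.028,0.0043,0,0,0.028,0.0043,0,0,0.028,0.0043,0,0,0.028,0.0043,0,0,0.028,0.0043,0,0,0.028,0.0043,0,0,0.02,0.003,0,0,0.012,0.0017,0,0,0,0,0,4,0,0,0,4])

```text
t: 9.75
ee_pos: [0.4618, -0.0295, 0.1371]
ee_rot: [-180.0, -0.0, 92.6]
wrist_force: [0.0, 0.2, -4.9]
width: 0.014
finger_force: 30.0
```

shift_gripper(rows=[0,0,0,0,0,0,0,0])

```text
t: 9.95
ee_pos: [0.4619, -0.0301, 0.1371]
ee_rot: [-180.0, -0.0, 92.8]
wrist_force: [-0.1, 0.2, -4.7]
width: 0.0138
finger_force: 30.0
```

Run:
```python
from h import *
import pickle
f=vision.grab_frame("wrist"); cv2.imwrite("pics/w6.png",f["image"][:,:,::-1]);pickle.dump(f,open("w6.pkl","wb"))
f=vision.grab_frame("scene"); cv2.imwrite("pics/s6.png",f["image"][:,:,::-1])
```

```text
(no output)
```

View pics/w6.png

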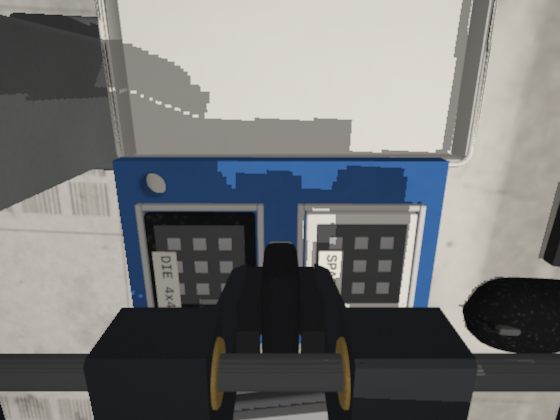

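View pics/s6.png

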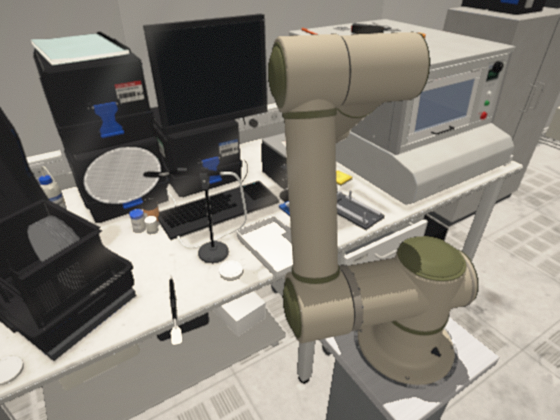

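The wrist view shows the plate over the tray's right edge. The tray rims cross at u≈103 and u≈485 at row 60, and the near-side far corner is at (468,160). The scene view shows the pole base at (213,252) and a tube arching down to about (245,232), left of the tray. I'll check the clearance there and the tray's x centre.

Run:
```python
from h import *
import pickle
w=pickle.load(open("w6.pkl","rb")); t=vision.grab_frame("top"); s=vision.grab_frame("scene")
for p in [(103,60),(485,60),(493,0),(97,0),(468,160)]: print(p,onz(w,*p,.026).round(4))
q=[(237.3,207),(284.5,205),(239.5,280),(289,278.5)]; Q=np.array([onz(t,*x,.026) for x in q]); print(Q.round(4),Q.mean(0))
print("tube foot",onz(s,245,232,0).round(3),onz(t,233,222,0).round(3))
for u,v in [(205,215),(218,205),(233,215),(190,197)]: print((u,v),[ (z,onz(t,u,v,z).round(3)[:2]) for z in (0.,.15,.3)])
for p,q in [((205,172),(197,200)),((205,172),(190,197)),((215,167),(205,200)),((243,190),(233,210))]: print(p,q,tri([(s,p),(t,q)]))
im=cv2.imread("pics/top0.png")[140:300,120:300]; cv2.imwrite("pics/wr.png",np.hstack([cv2.resize(im,(420,373)),cv2.resize(cv2.imread("pics/s6.png")[150:270,130:260],(380,373))]))
```

```text
(103, 60) [0.3507 0.0614 0.026 ]
(485, 60) [0.5793 0.0727 0.026 ]
(493, 0) [0.5767 0.1044 0.026 ]
(97, 0) [0.3505 0.0933 0.026 ]
(468, 160) [0.5818 0.0122 0.026 ]
[[ 0.5729  0.1549  0.026 ]
 [ 0.5784  0.009   0.026 ]
 [ 0.3491  0.1459  0.026 ]
 [ 0.3529 -0.0021  0.026 ]] [0.46332296 0.07695626 0.026     ]
tube foot [0.582 0.124 0.   ] [0.531 0.17  0.   ]
(205, 215) [(0.0, array([0.554, 0.258])), (0.15, array([0.522, 0.236])), (0.3, array([0.491, 0.215]))]
(218, 205) [(0.0, array([0.586, 0.218])), (0.15, array([0.551, 0.2  ])), (0.3, array([0.516, 0.183]))]
(233, 215) [(0.0, array([0.553, 0.17 ])), (0.15, array([0.522, 0.157])), (0.3, array([0.491, 0.145]))]
(190, 197) [(0.0, array([0.612, 0.307])), (0.15, array([0.575, 0.28 ])), (0.3, array([0.537, 0.254]))]
(205, 172) (197, 200) (array([0.538787  , 0.2472867 , 0.28383406]), [np.float64(3.7918066642683543), np.float64(3.991089554109021)])
(205, 172) (190, 197) (array([0.54074831, 0.25627218, 0.28770465]), [np.float64(0.21793903258153852), np.float64(0.22944501367615236)])
(215, 167) (205, 200) (array([0.53440529, 0.22234748, 0.29475739]), [np.float64(2.550642877112889), np.float64(2.7189925170144473)])
(243, 190) (233, 210) (array([0.52428456, 0.1532537 , 0.20549354]), [np.float64(0.1289391426495661), np.float64(0.13798870162099972)])
```

View pics/wr.png

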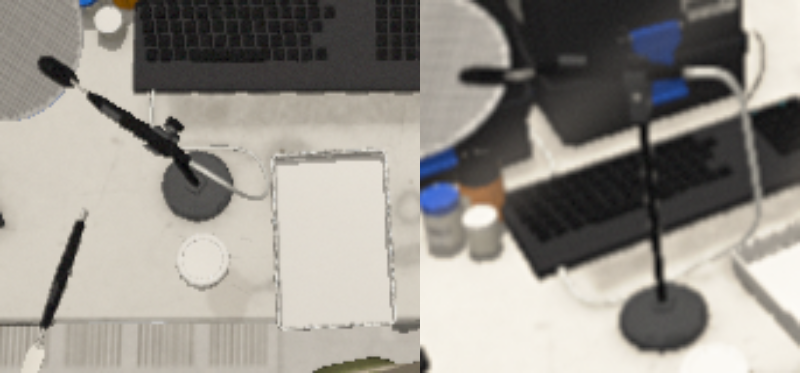

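The tube bulges toward the tray to about (0.52, 0.155, 0.2). I'll therefore aim slightly right of and nearer than the tray centre, at (0.450, 0.066), which stays well inside the walls.

shift_gripper(rows=[0.01,-0.0008,0,0,0.02,-0.0015,0,0,0.023,-0.0017,0,0,0.023,-0.0017,0,0,0.0135,-0.001,0,0,0.007,-0.0006,0,0,0,0,0,0])

```text
t: 10.85
ee_pos: [0.4501, 0.0665, 0.1372]
ee_rot: [180.0, 0.0, 92.8]
wrist_force: [-0.5, 0.5, -5.3]
width: 0.014
finger_force: 30.0
```

shift_gripper(rows=[0,0,0.01,0,0,0,0.015,0,0,0,0.015,0,0,0,0.015,0,0,0,0.01,0,0,0,0.005,0,0,0,0,0,0,0,0,0])

```text
t: 11.65
ee_pos: [0.4505, 0.0659, 0.0676]
ee_rot: [180.0, 0.0, 92.7]
wrist_force: [-0.3, 0.8, -4.8]
width: 0.0134
finger_force: 30.0
```

Run:
```python
from h import *
f=vision.grab_frame("wrist"); cv2.imwrite("pics/w7.png",f["image"][:,:,::-1])
```

```text
(no output)
```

View pics/w7.png

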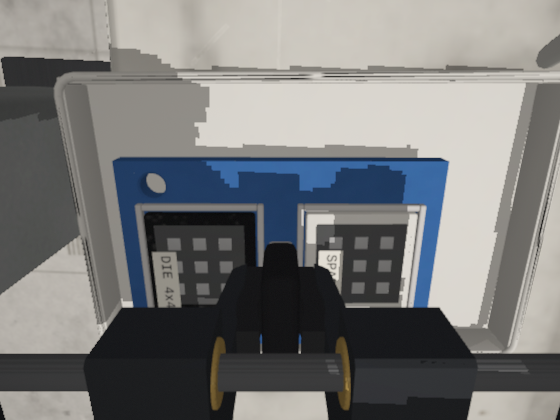

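The plate (118–446 in u) is inside the tray walls and parallel to them, with gaps on every visible side. I'll lower it to the floor.

shift_gripper(rows=[0,0,0.005,0,0,0,0.005,0,0,0,0.003,0,0,0,0.002,0,0,0,0,0])

```text
t: 12.2
ee_pos: [0.45, 0.066, 0.0519]
ee_rot: [-180.0, -0.0, 92.7]
wrist_force: [0.8, 0.2, -5.8]
width: 0.0136
finger_force: 30.0
```

shift_gripper(rows=[0,0,0.001,0,0,0,0.001,0,0,0,0,0,0,0,0,0])

```text
t: 12.6
ee_pos: [0.4502, 0.066, 0.0503]
ee_rot: [180.0, 0.0, 92.7]
wrist_force: [0.6, -0.4, -5.1]
width: 0.0135
finger_force: 30.0
```

shift_gripper(rows=[0,0,0.0006,0,0,0,0,0,0,0,0,0])

```text
t: 12.9
ee_pos: [0.4502, 0.066, 0.0502]
ee_rot: [180.0, 0.0, 92.7]
wrist_force: [-3.3, -0.6, 5.0]
width: 0.014
finger_force: 30.0
```

shift_gripper(rows=[0,0,0.0005,0,0,0,0,0,0,0,0,0])

```text
t: 13.2
ee_pos: [0.4502, 0.066, 0.0502]
ee_rot: [180.0, 0.0, 92.7]
wrist_force: [-5.6, -0.3, 13.5]
width: 0.0137
finger_force: 30.0
```

It is resting on the floor (vertical force +13 N). I'll release, check the opening, and retreat.

shift_gripper(rows=[0,0,-0.0005,0,0,0,0,0,0,0,0,0,0,0,0,0,0,0,0,0,0,0,0,0], finger_gap=0.05)

```text
t: 13.8
ee_pos: [0.4502, 0.066, 0.0496]
ee_rot: [-180.0, -0.0, 92.7]
wrist_force: [0.2, 0.5, 0.4]
width: 0.0499
finger_force: 0.0
```

shift_gripper(rows=[0,0,-0.01,0,0,0,-0.02,0,0,0,-0.03,0,0,0,-0.03,0,0,0,-0.03,0,0,0,0,0,0,0,0,0])

```text
t: 14.5
ee_pos: [0.4501, 0.066, 0.17]
ee_rot: [179.9, 0.0, 92.7]
wrist_force: [-0.4, -0.1, -0.6]
width: 0.0504
finger_force: 0.0
```

Run:
```python
from h import *
f=vision.grab_frame("wrist")
m=mask(f,"blue");c=np.vstack(blobs(m,200)); r=cv2.minAreaRect(c); P=cv2.boxPoints(r)
Q=np.array([onz(f,*p,.013) for p in P]); print(Q.round(3),Q.mean(0).round(4),[np.linalg.norm(Q[i]-Q[i-1]).round(3) for i in range(4)])
for b in blobs(mask(f,"red"),40): print("red",onz(f,*b.reshape(-1,2).mean(0),.064).round(3))
```

```text
[[0.372 0.113 0.013]
 [0.523 0.12  0.013]
 [0.536 0.022 0.013]
 [0.368 0.014 0.013]] [0.4497 0.0671 0.013 ] [np.float64(0.099), np.float64(0.151), np.float64(0.099), np.float64(0.168)]
```

Run:
```python
from h import *
f=vision.grab_frame("top")
for b in blobs(mask(f,"red"),4):
    p=b.reshape(-1,2).mean(0); print("red",onz(f,*p,.07).round(3))
w=vision.grab_frame("wrist"); cs=blobs(cv2.inRange(hsv(w),(0,0,120),(180,60,255)),300)
print([(np.round(cv2.minAreaRect(c)[0]),np.round(cv2.minAreaRect(c)[1])) for c in cs[:5]])
print(telemetry.sense()["qd"].round(2)); print(workorder.hand_in())
```

```text
red [1.095 0.45  0.07 ]
red [ 0.561 -0.2    0.07 ]
[(array([280., 174.]), array([349., 559.])), (array([280., 310.]), array([ 86., 142.])), (array([280., 405.]), array([ 28., 215.]))]
[ 0.04  0.34 -0.19 -0.04  0.05  0.08]
the job is handed in; nothing more can be done
None
```

I handed the job in with the nest plate released on the white tray's floor, lengthways and about 17 mm from the tray's centre, and the hold-down open at about 1.42 rad. Both gel boxes were in their pockets in the last picture viewed, just before the final lowering, and the judging result was not shown.

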